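# Set the bench supply's pointer to the green marker and press start

## Robot

A 7-joint arm with a two-finger parallel gripper is mounted at the origin on the work surface. World frame = base frame: x ahead of the robot, y to its left, z up, the work surface at z = 0. Lengths are in m, angles in rad, forces in N, time in s.
With the tool pointing down it reaches from about 0.4 to 0.85 m from the base axis. Payload 4.4 kg.
Tool frame: the origin (TCP) lies at the centre of the arm's flange, where the gripper is bolted on; the fingertips stand 199 mm ahead of it and the grasp point (between the pads) lies 180 mm ahead of it; z points along the fingers, y is the direction in which the jaws open and shut (so a half turn about z gives the same grasp; the last joint's range is limited). The gripper opens to 94 mm and grips with 3 to 60 N. Pads are 16 mm wide; open, the fingers measure 119 mm over their backs; the gripper's body (75 mm by 177 mm) begins 78 mm behind the grasp point.
Start: joints at [1.069, 0.628, 0.038, 1.517, -0.027, 0.996, -0.02], TCP at [0.274, -0.589, 0.405] pointing down, gripper open.
Joint ranges: [-3.06, 3.06], [-0.37, 2.12], [-1.25, 1.32], [0.18, 2.47], [-1.1, 4.24], [0.23, 1.98], [-2.94, 2.94]. Speed limits (rad/s): [2.57, 2.57, 3.14, 3.14, 3.14, 3.14, 3.14].

## Interface

Orientations are given as a 3x3 rotation matrix whose columns are the frame's x, y, z axes.
In Python, from workcell import observe, cams, job_done gives the robot as it stands.
- The arm moves only by the shell command python3 -m jog 'ROWS' [OPENING]. ROWS is JSON, a list of rows, each an object of numbers: "x", "y", "z": the shift along the tool's x, y, z normalised to -1 to 1, where 1 is 0.04 m; "wx", "wy", "wz": the turn, a rotation vector about the tool's x, y, z normalised to -1 to 1, where 1 is 6 degrees. A call has 1 to 12 rows; each row shifts and turns the commanded pose from where the row before left it, along the tool's axes as they then stand; what a row does not reach is not made up. A row lasts 1/10 s, in which the tool goes at most 50 mm and 8.59 degrees, less where a joint would pass 70% of its speed; a pose out of reach is approached as far as the arm can. A call with a number of a shift or a turn outside -1 to 1 is refused whole. A call with a gripper value outside its range is refused whole. OPENING is the opening in per cent of the stroke, from 0 (shut) to 100 (fully open), set as the call begins (- or left out, the last holds). The fingers move at their own pace and stop on an object; the grip force is fixed at half the most. Time passes only in rows, so rows that do not move let the fingers close. It gives the time, the measured TCP pose, the force and the opening at its end, in the units of the state.
- observe(): the state, without advancing time (a new reading comes with each control period).
- cams.camera(name): name is "scene" or "top" or "wrist"; returns a dict with "img" (400x640x3 uint8, blue, green, red), "intrinsics" (3x3 intrinsics, pixels), "pose" (4x4, takes a point from camera to world coordinates). Camera axes: x right, y down, z forward; pixel columns grow to the right and rows downward; lengths in m; the calibration is good to about 2 mm. A picture is of the moment at which its call begins. There is no depth.
- job_done(): hands the job in, once; it reports no verdict.
The state is a dict: "clock": time; "joint_pos": joint angles; "joint_vel": joint speeds; "tau": joint torques, N m; "ee_pos": TCP position; "ee_rot": TCP orientation; "contact_force": force on the tool from outside, world axes, zero at the start; "ft_torque": the same for the moment, N m; "grip_width": finger opening in m.
Only numpy, scipy, OpenCV 4.12 (cv2) and the standard library are available. Lean on these libraries where they do the work, as an engineer would, in place of code of your own. Each camera call takes 0.05 s, during which the arm holds its last target. There are 200 camera calls.

## Task

Get the bench supply ready to test an LED driver: push its orange pointer arm round until it points at the green marker, without ever pointing it at the red one, then press the blue button fully in and let it come back up. Only push and press: do not pinch the pointer arm between the fingers, and leave the plug, the LED driver, the tape roll and the bottle where they are.

Things in the scene. Friction and masses are not known exactly. Their poses are not given: they have to be found in the camera images.
- supply: grey bench power supply, fixed to the bench, 210 mm (its x) by 280 mm (its y), flat top 90 mm above the bench. Origin at bench height straight under the pointer's axis; the case runs from -105 to +105 mm in x and from -165 to +115 mm in y of this frame. Its yaw varies. A flat black dial disc of 66 mm radius with white ticks lies on the top, round the pointer's axis
- pointer (a joint): angle of the pointer arm about the vertical axis (rad), anticlockwise from above; 0 when the arm points along the supply's +x, free between -2.2 and 2.2. Friction (about 0.12 N m, 2 to 3 N of push near the tip) keeps it where it is left; no spring, no notches
- pointer_axis (a point): centre of the pointer's turning axis, at the top of the orange arm (30 mm over the supply's top); x points along the arm to its tip, z up. The arm is a straight orange plastic blade, 10 mm wide, 22 mm high, its underside 8 mm and its upper edge 30 mm over the supply's top, from 16 mm behind the axis to 62 mm ahead of it; the long end, with a white line on top, is the pointing end
- pointer_tip (a point): end of the pointing arm, on its centre line, at its upper edge, 62 mm from the axis
- green_marker_top (a point): centre of the top of the green marker, a round disc 22 mm across and 6 mm high stuck to the supply's top outside the dial, 75 to 100 mm from the pointer's axis, to the left or the right; the pointer passes inside it without touching it
- red_marker_top (a point): the same for the red marker, which stands on the other side: the forbidden setting
- start (a joint): travel of the blue push button (m): 0 up, 0.006 fully in; pressed downward, springs back, about 5 N fully in
- start_top (a point): centre of the top face of the blue button (28 mm across, in a black housing on the supply's top), moves with it
- plug: loose white plug, 28 x 34 x 22 mm, with two brass pins and a grey cord stub, lying on the supply's top; origin under its centre
- driver: loose LED driver, aluminium box with black ends, 176 x 60 x 36 mm, on the bench; origin under its centre, x along it
- tape: loose roll of yellow tape, 90 mm across, 45 mm high, lying flat on the bench; origin under its centre
- bottle: loose white bottle with a red cap, 48 mm across, 130 mm high, standing on the bench; origin under its centre
Things that resemble listed ones, but are neither listed nor needed, are in the scene too. What is shaped like the bottle but purple or turquoise is not meant.

How it is judged:
By the outcome, as a careful person would: the job done as asked, in the order asked, and still so for the second after the job is handed in, with the robot touching nothing.
It also fails if it takes over 48 s, if anything falls off the work surface, if the arm or the gripper's body presses on something with over 40 N, if the wrist force passes 120 N, or if a joint passes its speed limit or range.

## Working session

There is one attempt and no reset: what is moved stays moved. The work goes in short steps, Python scripts to look and compute and a shell command to move; the robot and the scene stay as the last step left them, time stands still between calls to the robot, and variables do not carry over. Pictures are saved under pics/ and viewed, about 8 in all and at most 12, crops included, and the job is handed in when it is done.

```bash
mkdir -p pics; ls; python3 - <<'E'
from workcell import observe,cams
import cv2,numpy as np,pickle
s=observe();print(s['clock'],s['ee_pos'],np.round(s['ee_rot'],3).tolist(),s['grip_width'])
for n in("top","scene"):
    c=cams.camera(n);pickle.dump(c,open(f"{n}0.pkl","wb"));cv2.imwrite(f"pics/{n}0.png",c["img"]);print(n,np.round(c["intrinsics"],1).tolist(),np.round(c["pose"],3).tolist())
E
```

```text
pics
0.0 [ 0.27430065 -0.58895731  0.40378139] [[0.907, 0.422, -0.001], [0.422, -0.907, 0.002], [-0.0, -0.002, -1.0]] 0.09400732601801652
top [[405.7, 0.0, 320.3], [0.0, 405.7, 198.4], [0.0, 0.0, 1.0]] [[0.026, -0.99, 0.139, 0.479], [-1.0, -0.026, 0.001, -0.101], [0.002, -0.139, -0.99, 1.151], [0.0, 0.0, 0.0, 1.0]]
scene [[512.3, 0.0, 313.0], [0.0, 512.3, 202.0], [0.0, 0.0, 1.0]] [[0.216, 0.744, -0.632, 1.635], [0.976, -0.169, 0.134, -0.309], [-0.007, -0.646, -0.763, 1.321], [0.0, 0.0, 0.0, 1.0]]
```

View pics/top0.png

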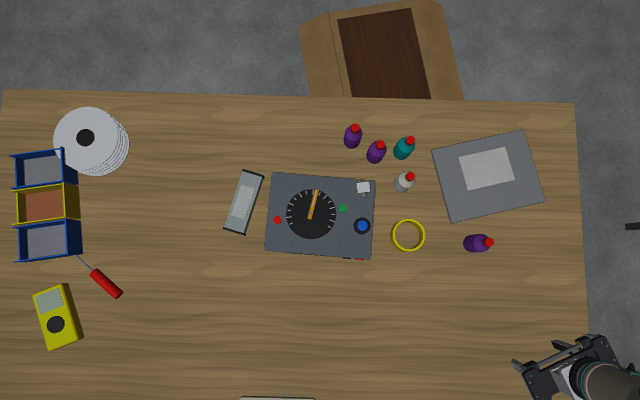

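View pics/scene0.png

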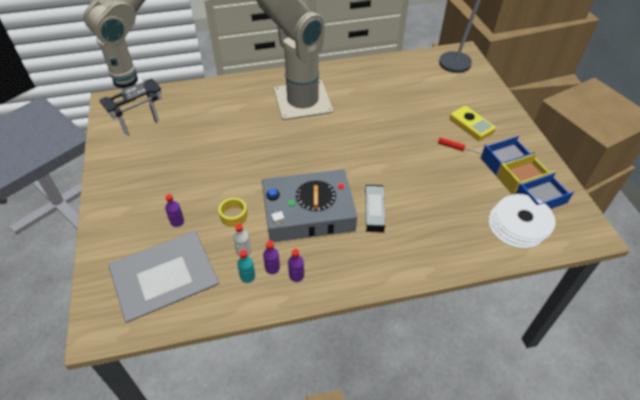

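Candidates in the top view: orange pointer (313,205), and nothing else like it. Green marker (342,209), red marker (278,220; the red caps, red handle and front-panel bits are not it), and blue button (362,226; the blue bins are not it). I'll measure these and check them in a close crop.

```bash
cat > h.py <<'E'
import cv2,numpy as np
def ray(c,uv,z):
    K,P=c["intrinsics"],c["pose"]; d=P[:3,:3]@np.linalg.inv(K)@np.r_[uv,1.]; o=P[:3,3]
    return o+d*(z-o[2])/d[2]
def proj(c,p):
    P=c["pose"];q=c["intrinsics"]@(P[:3,:3].T@(np.asarray(p)-P[:3,3]));return q[:2]/q[2]
R={"orange":((8,120,120),(22,255,255)),"green":((45,120,60),(80,255,255)),"red":((0,150,80),(6,255,255)),"blue":((100,150,80),(125,255,255))}
def blobs(c,name,box):
    x0,y0,x1,y1=box; hsv=cv2.cvtColor(c["img"],cv2.COLOR_BGR2HSV)
    m=cv2.inRange(hsv,*R[name]); k=np.zeros_like(m);k[y0:y1,x0:x1]=m[y0:y1,x0:x1]
    n,l,st,ce=cv2.connectedComponentsWithStats(k)
    return [(st[i,4],ce[i],np.argwhere(l==i)[:,::-1]) for i in np.argsort(-st[1:,4])+1 if st[i,4]>8]
E
python3 - <<'E'
import pickle,cv2,numpy as np
from h import *
c=pickle.load(open("top0.pkl","rb"))
b=(266,172,374,258)
for n,z in(("orange",.12),("green",.096),("red",.096),("blue",.105)):
    for a,ce,p in blobs(c,n,b)[:2]: print(n,a,ce.round(1),ray(c,ce,z).round(4))
g=cv2.cvtColor(c["img"],cv2.COLOR_BGR2HSV)
dark=((g[...,2]<50)*255).astype('uint8');m=np.zeros_like(dark);m[180:245,282:342]=dark[180:245,282:342]
cs=max(cv2.findContours(m,0,2)[0],key=cv2.contourArea);e=cv2.fitEllipse(cs);print("dial",e,ray(c,np.array(e[0]),.09))
for uv in((271,172),(376,181),(371,259),(264,250)):print(uv,ray(c,np.array(uv),.09).round(4))
for a,ce,p in blobs(c,"orange",b)[:1]:
    print(cv2.fitLine(p.astype('float32'),2,0,.01,.01).ravel(),p[p[:,1].argmin()],p[p[:,1].argmax()])
cv2.imwrite("pics/crop0.png",cv2.resize(c["img"][165:265,225:385],None,fx=5,fy=5,interpolation=2))
E
```

```text
orange 94 [312.6 204.6] [ 0.6073 -0.0803  0.12  ]
green 51 [342.2 207.8] [ 0.604  -0.1575  0.096 ]
red 49 [276.9 219.5] [0.5688 0.0121 0.096 ]
blue 94 [362.1 225.1] [ 0.5591 -0.209   0.105 ]
dial ((310.386474609375, 214.8641815185547), (45.120697021484375, 46.23557662963867), 136.29818725585938) [ 0.58372945 -0.07454712  0.09      ]
(271, 172) [0.6956 0.0337 0.09  ]
(376, 181) [ 0.6786 -0.2462  0.09  ]
(371, 259) [ 0.4732 -0.2347  0.09  ]
(264, 250) [0.4891 0.043  0.09  ]
[ 2.5008830e-01 -9.6822304e-01  3.1262766e+02  2.0459575e+02] [315 189] [310 219]
```

View pics/crop0.png

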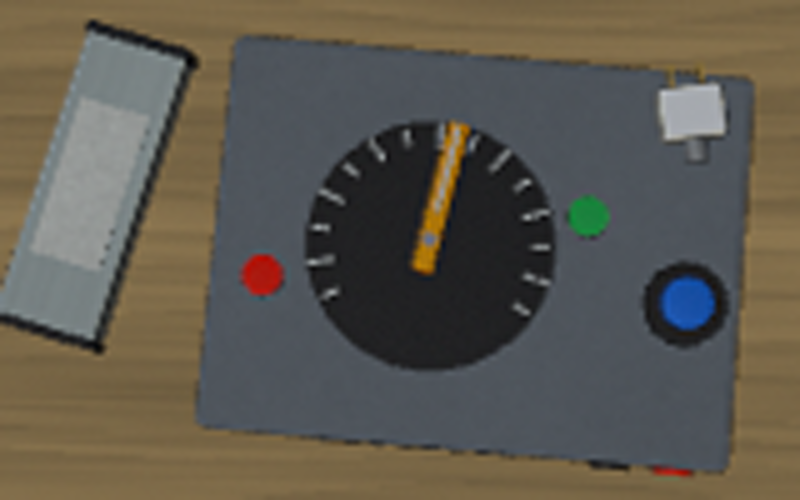

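The crop confirms all three: pointer pointing slightly right of +x, green on the right, red on the left, blue button in a black housing at lower right, and the white plug above it. The axis is at about (0.584, -0.0745). The pointer is at about -0.25 and green at about -1.33 (world yaw), so it needs a clockwise push of about 62° from the left side. I'll use closed fingers.

```bash
python3 -m jog '[{"x":0.576,"y":-0.346},{"x":0.576,"y":-0.346},{"x":0.576,"y":-0.346},{"x":0.576,"y":-0.346},{"x":0.576,"y":-0.346},{"x":0.576,"y":-0.346},{"x":0.576,"y":-0.346},{"x":0.576,"y":-0.346},{"x":0.576,"y":-0.346},{"x":0.576,"y":-0.346},{"x":0.576,"y":-0.346},{"x":0.576,"y":-0.346}]' 0
python3 -m jog '[{"x":0.576,"y":-0.346},{"x":0.576,"y":-0.346},{"x":0.576,"y":-0.346},{"x":0.576,"y":-0.346},{"x":0.576,"y":-0.346},{"x":0.576,"y":-0.346},{"x":0.576,"y":-0.346},{"x":0.576,"y":-0.346},{"x":0.576,"y":-0.346},{"x":0.576,"y":-0.346},{"x":0.576,"y":-0.346},{"x":0.576,"y":-0.346}]'
python3 -m jog '[{"wz":0.94},{"wz":0.94},{"wz":0.94},{"wz":0.94},{"wz":0.94},{"wz":0.94},{"wz":0.94},{},{}]'
python3 - <<'E'
from workcell import observe,cams
import cv2,numpy as np,pickle
s=observe();print(s['clock'],s['ee_pos'],np.round(s['ee_rot'],3).tolist(),s['contact_force'],s['joint_pos'])
w=cams.camera("wrist");pickle.dump(w,open("w1.pkl","wb"));cv2.imwrite("pics/w1.png",w["img"])
print(np.round(w["pose"],3).tolist())
E
```

```text
0.1 [ 0.27432173 -0.58900669  0.40388146] [[0.907, 0.422, -0.001], [0.422, -0.907, 0.001], [-0.0, -0.002, -1.0]] [-0.40325333  0.53601079  0.08530927] [ 1.06919695  0.62922671  0.03843306  1.51821045 -0.02700645  0.99630919
 -0.02002026]
[[0.423, -0.876, -0.233, 0.341], [-0.906, -0.409, -0.107, -0.557], [-0.002, 0.256, -0.967, 0.383], [0.0, 0.0, 0.0, 1.0]]invalid input at $[0]: expected keys x, y, z, wx, wy, wz
invalid input at $[0]: expected keys x, y, z, wx, wy, wz
invalid input at $[0]: expected keys x, y, z, wx, wy, wz
```

View pics/w1.png

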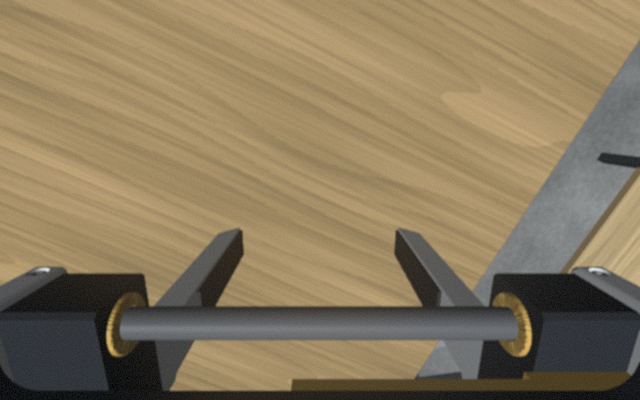

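All six keys are required, so nothing moved. The wrist view shows only bare bench and the open fingers (tips near (235,235) and (403,235)).

```bash
python3 -m jog '[{"x":0.576,"y":-0.346,"z":0,"wx":0,"wy":0,"wz":0},{"x":0.576,"y":-0.346,"z":0,"wx":0,"wy":0,"wz":0},{"x":0.576,"y":-0.346,"z":0,"wx":0,"wy":0,"wz":0},{"x":0.576,"y":-0.346,"z":0,"wx":0,"wy":0,"wz":0},{"x":0.576,"y":-0.346,"z":0,"wx":0,"wy":0,"wz":0},{"x":0.576,"y":-0.346,"z":0,"wx":0,"wy":0,"wz":0},{"x":0.576,"y":-0.346,"z":0,"wx":0,"wy":0,"wz":0},{"x":0.576,"y":-0.346,"z":0,"wx":0,"wy":0,"wz":0},{"x":0.576,"y":-0.346,"z":0,"wx":0,"wy":0,"wz":0},{"x":0.576,"y":-0.346,"z":0,"wx":0,"wy":0,"wz":0},{"x":0.576,"y":-0.346,"z":0,"wx":0,"wy":0,"wz":0},{"x":0.576,"y":-0.346,"z":0,"wx":0,"wy":0,"wz":0}]' 0
python3 -m jog '[{"x":0.576,"y":-0.346,"z":0,"wx":0,"wy":0,"wz":0},{"x":0.576,"y":-0.346,"z":0,"wx":0,"wy":0,"wz":0},{"x":0.576,"y":-0.346,"z":0,"wx":0,"wy":0,"wz":0},{"x":0.576,"y":-0.346,"z":0,"wx":0,"wy":0,"wz":0},{"x":0.576,"y":-0.346,"z":0,"wx":0,"wy":0,"wz":0},{"x":0.576,"y":-0.346,"z":0,"wx":0,"wy":0,"wz":0},{"x":0.576,"y":-0.346,"z":0,"wx":0,"wy":0,"wz":0},{"x":0.576,"y":-0.346,"z":0,"wx":0,"wy":0,"wz":0},{"x":0.576,"y":-0.346,"z":0,"wx":0,"wy":0,"wz":0},{"x":0.576,"y":-0.346,"z":0,"wx":0,"wy":0,"wz":0},{"x":0.576,"y":-0.346,"z":0,"wx":0,"wy":0,"wz":0},{"x":0.576,"y":-0.346,"z":0,"wx":0,"wy":0,"wz":0}]'
python3 -m jog '[{"x":0,"y":0,"z":0,"wx":0,"wy":0,"wz":0.94},{"x":0,"y":0,"z":0,"wx":0,"wy":0,"wz":0.94},{"x":0,"y":0,"z":0,"wx":0,"wy":0,"wz":0.94},{"x":0,"y":0,"z":0,"wx":0,"wy":0,"wz":0.94},{"x":0,"y":0,"z":0,"wx":0,"wy":0,"wz":0.94},{"x":0,"y":0,"z":0,"wx":0,"wy":0,"wz":0.94},{"x":0,"y":0,"z":0,"wx":0,"wy":0,"wz":0.94},{"x":0,"y":0,"z":0,"wx":0,"wy":0,"wz":0},{"x":0,"y":0,"z":0,"wx":0,"wy":0,"wz":0}]'
python3 - <<'E'
from workcell import observe,cams
from h import *
import pickle
s=observe();print(s['clock'],s['ee_pos'],np.round(s['ee_rot'],3).tolist(),s['contact_force'],s['joint_pos'],s['grip_width'])
w=cams.camera("wrist");pickle.dump(w,open("w1.pkl","wb"));cv2.imwrite("pics/w2.png",w["img"])
for n,z in(("orange",.12),("green",.096),("blue",.105)):
    for a,ce,p in blobs(w,n,(0,0,640,400))[:2]: print(n,a,ce.round(1),ray(w,ce,z).round(4))
E
```

```text
clock: 1.35
ee_pos: [0.4554, -0.321, 0.4045]
ee_rot: [[0.907, 0.422, -0.0], [0.422, -0.907, 0.0], [-0.0, -0.0, -1.0]]
contact_force: [0.2, 0.6, -0.2]
grip_width: 0.002
clock: 2.55
ee_pos: [0.6359, -0.0538, 0.4044]
ee_rot: [[0.907, 0.422, -0.001], [0.422, -0.907, -0.0], [-0.001, -0.0, -1.0]]
contact_force: [-0.4, 0.2, 0.1]
grip_width: 0.0003
clock: 3.45
ee_pos: [0.6354, -0.0546, 0.4044]
ee_rot: [[0.969, -0.248, -0.0], [-0.248, -0.969, -0.0], [-0.0, 0.0, -1.0]]
contact_force: [-0.4, 0.5, 0.6]
grip_width: 0.0004
3.45 [ 0.63541866 -0.05458359  0.40443124] [[0.969, -0.248, -0.0], [-0.248, -0.969, -0.0], [-0.0, 0.0, -1.0]] [-0.42671467  0.46749195  0.59781032] [-0.08482805  0.61885566  0.21236969  1.55778995 -0.14747503  0.98118443
 -1.65007083] 0.0004079018257887662
orange 944 [354.7 221.3] [ 0.6122 -0.0818  0.12  ]
orange 150 [312.9 332. ] [ 0.5097 -0.0165  0.12  ]
green 360 [431.5 201.1] [ 0.6052 -0.1586  0.096 ]
blue 709 [497.4 236.7] [ 0.5578 -0.2115  0.105 ]
```

View pics/w2.png

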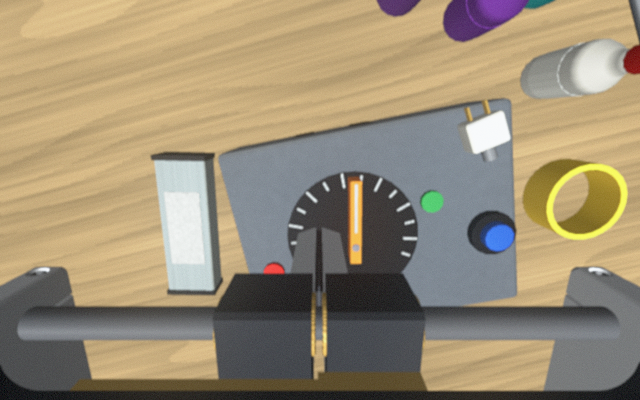

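The wrist view shows the shut fingers (tip near (320,230)) left of the orange arm (354,221), with green at (431,201) and a clear gap. I'll descend, close the gap, and then sweep a first part of the arc.

```bash
python3 -m jog '[{"x":0,"y":0,"z":0.425,"wx":0,"wy":0,"wz":0},{"x":0,"y":0,"z":0.425,"wx":0,"wy":0,"wz":0},{"x":0,"y":0,"z":0.425,"wx":0,"wy":0,"wz":0},{"x":0,"y":0,"z":0.425,"wx":0,"wy":0,"wz":0},{"x":0,"y":0,"z":0.425,"wx":0,"wy":0,"wz":0},{"x":0,"y":0,"z":0.4,"wx":0,"wy":0,"wz":0},{"x":0,"y":0.12,"z":0,"wx":0,"wy":0,"wz":0},{"x":0,"y":0.12,"z":0,"wx":0,"wy":0,"wz":0},{"x":0,"y":0.12,"z":0,"wx":0,"wy":0,"wz":0},{"x":0,"y":0,"z":0,"wx":0,"wy":0,"wz":0}]'
python3 -m jog '[{"x":0.04,"y":0.12,"z":0,"wx":0,"wy":0,"wz":1},{"x":0.04,"y":0.12,"z":0,"wx":0,"wy":0,"wz":1},{"x":0.04,"y":0.12,"z":0,"wx":0,"wy":0,"wz":1},{"x":0.04,"y":0.12,"z":0,"wx":0,"wy":0,"wz":1},{"x":0.04,"y":0.12,"z":0,"wx":0,"wy":0,"wz":1},{"x":0,"y":0,"z":0,"wx":0,"wy":0,"wz":0}]'
cat > look.py <<'E'
import sys
from workcell import observe,cams
from h import *
s=observe();print(s['clock'],s['ee_pos'].round(4) if hasattr(s['ee_pos'],'round') else s['ee_pos'],np.round(s['contact_force'],1),np.round(s['joint_pos'],2))
A=np.array([.584,-.0745])
for n in("top","wrist"):
    c=cams.camera(n);cv2.imwrite(f"pics/{n}{sys.argv[1]}.png",c["img"])
    for k,z in(("orange",.12),("green",.096),("blue",.105)):
        for a,ce,p in blobs(c,k,(266,172,374,258) if n=="top" else(0,0,640,310))[:1]:
            q=ray(c,ce,z); ang=np.arctan2(*(q[:2]-A)[::-1]);
            pts=np.array([ray(c,x,z)[:2] for x in p]).astype('float32')
            l=cv2.fitLine(pts,2,0,1e-3,1e-3).ravel() 
            print(n,k,a,ce.round(1),q[:2].round(4),"ang from axis",ang.round(3),"line",np.arctan2(l[1],l[0]).round(3) if k=="orange" else"")
E
python3 look.py A
```

```text
clock: 4.5
ee_pos: [0.632, -0.0698, 0.3048]
ee_rot: [[0.968, -0.252, 0.002], [-0.252, -0.968, -0.0], [0.002, -0.0, -1.0]]
contact_force: [0.3, -0.2, 0.7]
grip_width: 0.0006
clock: 5.1
ee_pos: [0.6291, -0.0934, 0.3047]
ee_rot: [[0.713, -0.701, 0.003], [-0.701, -0.713, -0.0], [0.002, -0.002, -1.0]]
contact_force: [1.8, 0.3, 0.4]
grip_width: 0.0
5.1 [ 0.6291 -0.0934  0.3047] [1.8 0.3 0.4] [-0.09  0.75  0.33  1.66 -0.31  0.79 -1.97]
top blue 94 [362.1 225.1] [ 0.5591 -0.209 ] ang from axis -1.754 line 
wrist orange 680 [350.  234.1] [ 0.6248 -0.1134] ang from axis -0.762 line -0.623
wrist green 875 [421.7 192.9] [ 0.6053 -0.1593] ang from axis -1.325 line 
wrist blue 2120 [545.2 192.1] [ 0.5583 -0.2112] ang from axis -1.756 line
```

```bash
python3 -m jog '[{"x":0.04,"y":0.12,"z":0,"wx":0,"wy":0,"wz":1},{"x":0.04,"y":0.12,"z":0,"wx":0,"wy":0,"wz":1},{"x":0.04,"y":0.12,"z":0,"wx":0,"wy":0,"wz":1},{"x":0.04,"y":0.12,"z":0,"wx":0,"wy":0,"wz":1},{"x":0,"y":0,"z":0,"wx":0,"wy":0,"wz":0},{"x":0,"y":0,"z":0,"wx":0,"wy":0,"wz":0}]'
python3 look.py B
```

```text
clock: 5.8
ee_pos: [0.6173, -0.1097, 0.3042]
ee_rot: [[0.37, -0.929, 0.001], [-0.929, -0.37, -0.0], [0.001, -0.001, -1.0]]
contact_force: [3.0, 0.3, 1.8]
grip_width: 0.0008
5.8 [ 0.6173 -0.1097  0.3042] [3.  0.3 1.8] [-0.13  0.75  0.44  1.69 -0.42  0.79 -2.26]
top green 34 [343.3 207.4] [ 0.605  -0.1603] ang from axis -1.33 line 
top blue 94 [362.1 225.1] [ 0.5591 -0.209 ] ang from axis -1.754 line 
wrist orange 334 [350.7 230.9] [ 0.6055 -0.1283] ang from axis -1.191 line -1.068
wrist green 894 [368.4 172.4] [ 0.6047 -0.1598] ang from axis -1.333 line 
wrist blue 2304 [485.1 121.1] [ 0.5581 -0.2111] ang from axis -1.759 line
```

View pics/wristB.png

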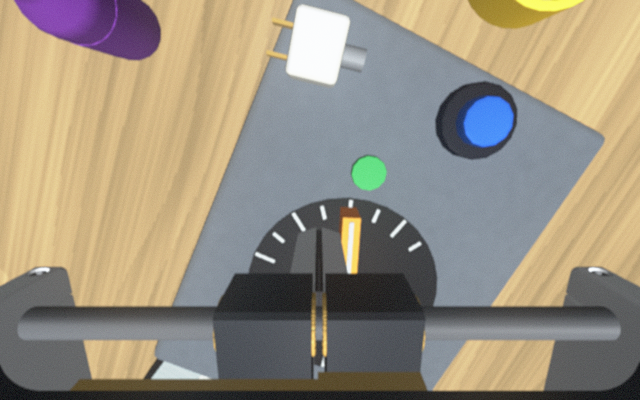

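The wrist view shows the finger flush against the arm, whose tip (350,212) is about 8° short of the green disc (368,173). I'll push the last 1.2 rows, back off, rise and measure.

```bash
python3 -m jog '[{"x":0.03,"y":0.08,"z":0,"wx":0,"wy":0,"wz":0.65},{"x":0.03,"y":0.08,"z":0,"wx":0,"wy":0,"wz":0.65},{"x":0,"y":0,"z":0,"wx":0,"wy":0,"wz":0},{"x":0,"y":0,"z":0,"wx":0,"wy":0,"wz":0},{"x":0,"y":-0.3,"z":0,"wx":0,"wy":0,"wz":0},{"x":0,"y":-0.4,"z":0,"wx":0,"wy":0,"wz":0},{"x":0,"y":0,"z":-0.7,"wx":0,"wy":0,"wz":0},{"x":0,"y":0,"z":-0.7,"wx":0,"wy":0,"wz":0},{"x":-0.8,"y":0,"z":-0.3,"wx":0,"wy":0,"wz":0},{"x":-0.8,"y":0,"z":0,"wx":0,"wy":0,"wz":0},{"x":-0.8,"y":0,"z":0,"wx":0,"wy":0,"wz":0},{"x":0,"y":0,"z":0,"wx":0,"wy":0,"wz":0}]'
python3 look.py C
```

```text
clock: 7.1
ee_pos: [0.6145, -0.0093, 0.3704]
ee_rot: [[0.245, -0.969, -0.005], [-0.97, -0.245, 0.004], [-0.005, 0.004, -1.0]]
contact_force: [0.0, 1.4, -0.5]
grip_width: -0.0001
7.1 [ 0.6145 -0.0093  0.3704] [ 0.   1.4 -0.5] [-0.35  0.67  0.53  1.67 -0.41  0.92 -2.55]
top orange 92 [318.4 211.5] [ 0.5899 -0.0956] ang from axis -1.3 line -1.403
top green 51 [342.2 207.8] [ 0.604  -0.1575] ang from axis -1.335 line 
top blue 94 [362.1 225.1] [ 0.5591 -0.209 ] ang from axis -1.754 line 
wrist orange 1376 [378.4 107.8] [ 0.5921 -0.1006] ang from axis -1.27 line -1.388
wrist green 704 [379.1  24.7] [ 0.6045 -0.1587] ang from axis -1.332 line
```

View pics/wristC.png

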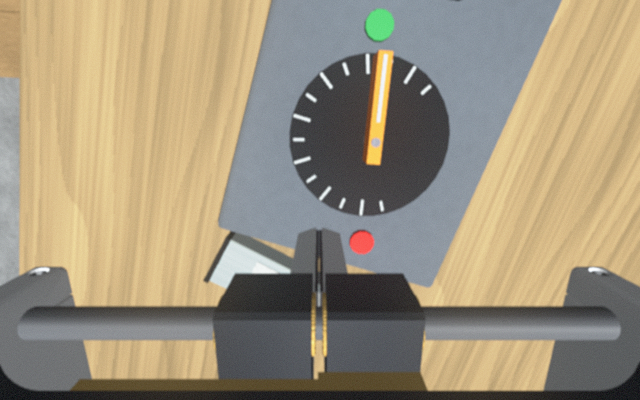

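The picture shows the arm (tip (387,52), pin (376,142)) pointing close to green (379,25), perhaps slightly past it. I'll refine using the axis pin, the dial and the white line.

```bash
python3 - <<'E'
from workcell import cams
from h import *
c=cams.camera("wrist");im=c["img"];hsv=cv2.cvtColor(im,cv2.COLOR_BGR2HSV)
dark=((hsv[...,2]<55)*255).astype('uint8');dark[225:]=0;dark[:,:280]=0;dark[:,460:]=0;dark[:45]=0
cs=max(cv2.findContours(dark,0,2)[0],key=cv2.contourArea);e=cv2.fitEllipse(cv2.convexHull(cs));D=ray(c,np.array(e[0]),.09)[:2];print("dial",e,D)
w=((hsv[...,1]<80)&(hsv[...,2]>140));w[:50]=0;w[126:]=0;w[:,:368]=0;w[:,394:]=0
p=np.argwhere(w)[:,::-1];print(len(p),p.min(0),p.max(0))
q=np.array([ray(c,x,.12)[:2] for x in p]).astype('float32')
l=cv2.fitLine(q,2,0,1e-3,1e-3).ravel()
a0=np.arctan2(l[1],l[0]);a0=a0 if a0<0 else a0-np.pi
pw=((hsv[...,1]<80)&(hsv[...,2]>100));pw[:136]=0;pw[149:]=0;pw[:,:370]=0;pw[:,382:]=0
pc=np.argwhere(pw)[:,::-1].mean(0);A=ray(c,pc,.12)[:2];print("pin",pc,A)
g=blobs(c,"green",(0,0,640,310))[0][1];G=ray(c,g,.096)[:2]
f=lambda P:np.arctan2(G[1]-P[1],G[0]-P[0])
print("line",a0,"green from dial",f(D),"from pin",f(A),"pin->line-centre",np.arctan2(*(l[2:]-A)[::-1]))
E
```

```text
Traceback (most recent call last):
ValueError: max() iterable argument is empty
```

```bash
python3 - <<'E'
from h import *
import pickle
from workcell import cams
c=cams.camera("wrist");pickle.dump(c,open("wC.pkl","wb"))
im=c["img"];hsv=cv2.cvtColor(im,cv2.COLOR_BGR2HSV)
print(hsv[170,340],hsv[60,300],hsv[142,372:381,1:].tolist(),hsv[80,378:392,1:].tolist())
v=hsv[...,2];t=(int(v[170,340])+int(v[60,300]))//2
dark=((v<t)*255).astype('uint8');dark[222:]=0;dark[:,:282]=0;dark[:,458:]=0;dark[:48]=0
cs=max(cv2.findContours(dark,0,2)[0],key=cv2.contourArea);e=cv2.fitEllipse(cv2.convexHull(cs));D=ray(c,np.array(e[0]),.09)[:2];print("dial",e,D)
w=((hsv[...,1]<80)&(v>140));w[:50]=0;w[126:]=0;w[:,:372]=0;w[:,392:]=0
p=np.argwhere(w)[:,::-1];print(len(p),p.min(0),p.max(0))
q=np.array([ray(c,x,.12)[:2] for x in p]).astype('float32')
l=cv2.fitLine(q,2,0,1e-3,1e-3).ravel()
a0=np.arctan2(l[1],l[0]);a0=a0 if a0<0 else a0-np.pi
pw=((hsv[...,1]<90)&(v>90));pw[:136]=0;pw[149:]=0;pw[:,:370]=0;pw[:,382:]=0
pc=np.argwhere(pw)[:,::-1].mean(0);A=ray(c,pc,.12)[:2];print("pin",pc,A)
g=blobs(c,"green",(0,0,640,310))[0][1];G=ray(c,g,.096)[:2]
f=lambda P:np.arctan2(G[1]-P[1],G[0]-P[0])
print("line",a0,"green from dial",f(D),"from pin",f(A),"pin->line-centre",np.arctan2(*(l[2:]-A)[::-1]))
E
```

```text
[160  12  65] [104  32 159] [[149, 251], [134, 250], [126, 244], [123, 244], [129, 247], [143, 249], [157, 250], [167, 251], [162, 253]] [[166, 251], [143, 248], [63, 242], [1, 241], [9, 252], [1, 244], [58, 248], [134, 250], [165, 251], [165, 253], [167, 251], [168, 204], [113, 122], [29, 71]]
dial ((368.7317199707031, 138.79483032226562), (156.43585205078125, 163.08738708496094), 35.72861862182617) [ 0.58809552 -0.08120621]
432 [372  50] [391 125]
pin [374.91489362 145.78723404] [ 0.58742831 -0.07813225]
line -1.3365088 green from dial -1.3619139061295775 from pin -1.3617284601090733 pin->line-centre -1.3767301781302423
```

```bash
python3 - <<'E'
from h import *
import pickle
c=pickle.load(open("wC.pkl","rb"));hsv=cv2.cvtColor(c["img"],cv2.COLOR_BGR2HSV)
for k,w in(("white",(hsv[...,1]<90)&(hsv[...,2]>180)),("top",(hsv[...,2]>225)&(hsv[...,0]<30)|(hsv[...,1]<90)&(hsv[...,2]>180))):
    w=w.astype('uint8');w[:50]=0;w[175:]=0;w[:,:362]=0;w[:,396:]=0
    n,lab,st,ce=cv2.connectedComponentsWithStats(w);i=1+st[1:,4].argmax();p=np.argwhere(lab==i)[:,::-1]
    q=np.array([ray(c,x,.12)[:2] for x in p]).astype('float32');l=cv2.fitLine(q,2,0,1e-3,1e-3).ravel();u=l[:2]*-np.sign(l[1])
    t=(q-l[2:])@u; print(k,st[i],"ang",np.arctan2(u[1],u[0]),"len",np.ptp(t),"axis est",l[2:]+u*(t.max()-.062),"width",np.ptp((q-l[2:])@[-u[1],u[0]]))
cv2.imwrite("pics/cc.png",cv2.resize(c["img"][5:185,290:470],None,fx=3,fy=3))
E
```

```text
white [375  60  12  68 322] ang -1.3941423 len 0.044964988 axis est [ 0.58678573 -0.07457519] width 0.0033852789
top [ 366   56   27  114 1564] ang -1.3938066 len 0.07816498 axis est [ 0.5874121  -0.07724134] width 0.010486226
```

View pics/cc.png

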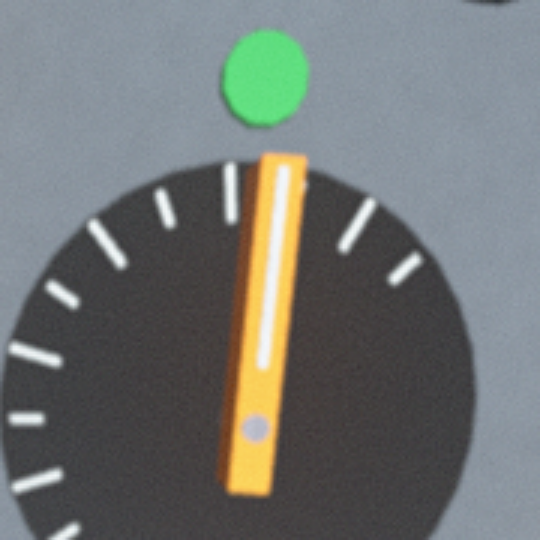

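The close crop gives a clean fit: arm 78 x 10.5 mm, angle -1.394, against green at -1.364. That is 1.7° past centre, or 2.5 mm at a disc of 11 mm radius, so I'll accept it. Next is moving above the button and triangulating it.

```bash
python3 -m jog '[{"x":0.567,"y":0.323,"z":0,"wx":0,"wy":0,"wz":0},{"x":0.567,"y":0.323,"z":0,"wx":0,"wy":0,"wz":0},{"x":0.567,"y":0.323,"z":0,"wx":0,"wy":0,"wz":0},{"x":0.567,"y":0.323,"z":0,"wx":0,"wy":0,"wz":0},{"x":0.567,"y":0.323,"z":0,"wx":0,"wy":0,"wz":0},{"x":0.567,"y":0.323,"z":0,"wx":0,"wy":0,"wz":0},{"x":0.567,"y":0.323,"z":0,"wx":0,"wy":0,"wz":0},{"x":0.567,"y":0.323,"z":0,"wx":0,"wy":0,"wz":0},{"x":0,"y":0,"z":0,"wx":0,"wy":0,"wz":0},{"x":0,"y":0,"z":0,"wx":0,"wy":0,"wz":0}]'
python3 - <<'E'
from h import *
import pickle
from workcell import cams
# two-view button height: first top view and first wrist view over the supply
R["blue"]=((105,170,150),(125,255,255))
cs=[pickle.load(open(f,"rb")) for f in("top0.pkl","w1.pkl")]
M=[];v=[]
for c,box in zip(cs,((350,210,374,240),(440,190,540,270))):
    a,ce,_=blobs(c,"blue",box)[0]; print(a,ce)
    o=c["pose"][:3,3];d=c["pose"][:3,:3]@np.linalg.inv(c["intrinsics"])@np.r_[ce,1];d/=np.linalg.norm(d)
    P=np.eye(3)-np.outer(d,d);M.append(P);v.append(P@o)
print("button",np.linalg.lstsq(np.vstack(M),np.hstack(v),rcond=None)[0])
for z in(.1,.105,.11,.115): print(z,[ray(c,blobs(c,"blue",b)[0][1],z)[:2].round(4) for c,b in zip(cs,((350,210,374,240),(440,190,540,270)))])
E
```

```text
clock: 8.3
ee_pos: [0.5579, -0.2167, 0.3716]
ee_rot: [[0.234, -0.972, -0.001], [-0.972, -0.234, -0.0], [-0.0, 0.001, -1.0]]
contact_force: [0.7, 0.2, -0.8]
grip_width: 0.0004
71 [362.11267606 225.05633803]
591 [498.82233503 237.3248731 ]
button [ 0.55937135 -0.20925896  0.11051286]
0.1 [array([ 0.5597, -0.2096]), array([ 0.5541, -0.2153])]
0.105 [array([ 0.5593, -0.2091]), array([ 0.5568, -0.2128])]
0.11 [array([ 0.5589, -0.2086]), array([ 0.5595, -0.2103])]
0.115 [array([ 0.5586, -0.2081]), array([ 0.5622, -0.2078])]
```

```bash
python3 -m jog '[{"x":-0.157,"y":-0.066,"z":0.4,"wx":0,"wy":0,"wz":0},{"x":0,"y":0,"z":0.4,"wx":0,"wy":0,"wz":0},{"x":0,"y":0,"z":0.3,"wx":0,"wy":0,"wz":0},{"x":0,"y":0,"z":0.2,"wx":0,"wy":0,"wz":0},{"x":0,"y":0,"z":0,"wx":0,"wy":0,"wz":0},{"x":0,"y":0,"z":0,"wx":0,"wy":0,"wz":0}]'
python3 look.py D
```

```text
clock: 8.9
ee_pos: [0.5598, -0.2085, 0.3199]
ee_rot: [[0.237, -0.972, 0.0], [-0.972, -0.237, -0.0], [0.0, -0.0, -1.0]]
contact_force: [0.1, -0.1, -0.2]
grip_width: 0.0005
8.9 [ 0.5598 -0.2085  0.3199] [ 0.1 -0.1 -0.2] [ 0.02  0.7   0.48  1.76 -0.44  0.78 -2.19]
top orange 92 [318.4 211.5] [ 0.5899 -0.0956] ang from axis -1.3 line -1.403
top green 51 [342.2 207.8] [ 0.604  -0.1575] ang from axis -1.335 line 
wrist orange 49 [346.3  97.3] [ 0.5651 -0.2947] ang from axis -1.656 line -0.377
wrist green 293 [243.3 269. ] [ 0.6051 -0.1654] ang from axis -1.343 line 
wrist blue 571 [321.1 222.5] [ 0.5599 -0.216 ] ang from axis -1.74 line
```

View pics/wristD.png

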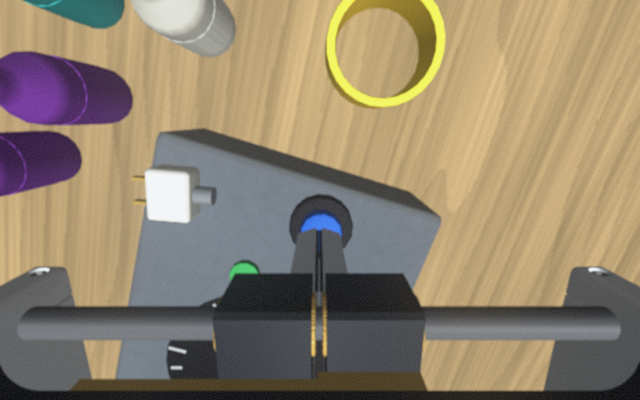

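The picture shows the fingertip laterally centred on the blue button (321,222), with green, plug and tape all clear. I'll press gently.

```bash
python3 -m jog '[{"x":0,"y":0,"z":0.15,"wx":0,"wy":0,"wz":0},{"x":0,"y":0,"z":0.1,"wx":0,"wy":0,"wz":0},{"x":0,"y":0,"z":0,"wx":0,"wy":0,"wz":0}]' | grep -E 'pos|force'
python3 -m jog '[{"x":0,"y":0,"z":0.08,"wx":0,"wy":0,"wz":0},{"x":0,"y":0,"z":0,"wx":0,"wy":0,"wz":0}]'| grep -E 'pos|force'
python3 -m jog '[{"x":0,"y":0,"z":0.05,"wx":0,"wy":0,"wz":0},{"x":0,"y":0,"z":0,"wx":0,"wy":0,"wz":0}]'| grep -E 'pos|force'
```

```text
ee_pos: [0.5599, -0.2085, 0.3096]
contact_force: [0.4, -0.1, 2.2]
ee_pos: [0.5598, -0.2085, 0.3066]
contact_force: [-0.2, 0.2, 4.0]
ee_pos: [0.5598, -0.2086, 0.3055]
contact_force: [-1.1, 1.4, 9.1]
```

```bash
python3 -m jog '[{"x":0,"y":0,"z":0.05,"wx":0,"wy":0,"wz":0},{"x":0,"y":0,"z":0,"wx":0,"wy":0,"wz":0},{"x":0,"y":0,"z":0,"wx":0,"wy":0,"wz":0}]'| grep -E 'pos|force'
```

```text
ee_pos: [0.5597, -0.2087, 0.3052]
contact_force: [-3.5, 2.7, 21.4]
```

The force rose steeply to 21 N at 0.3052, where the spring line (0.6 N/mm) gives about 5 N. The button is therefore on its stop. I'll release and check.

```bash
python3 -m jog '[{"x":0,"y":0,"z":-0.2,"wx":0,"wy":0,"wz":0},{"x":0,"y":0,"z":-0.4,"wx":0,"wy":0,"wz":0},{"x":0,"y":0,"z":-0.7,"wx":0,"wy":0,"wz":0},{"x":0,"y":0,"z":-0.7,"wx":0,"wy":0,"wz":0},{"x":-0.7,"y":0.5,"z":-0.5,"wx":0,"wy":0,"wz":0},{"x":-0.7,"y":0.5,"z":0,"wx":0,"wy":0,"wz":0},{"x":-0.7,"y":0.5,"z":0,"wx":0,"wy":0,"wz":0},{"x":-0.7,"y":0.5,"z":0,"wx":0,"wy":0,"wz":0},{"x":-0.7,"y":0.5,"z":0,"wx":0,"wy":0,"wz":0},{"x":0,"y":0,"z":0,"wx":0,"wy":0,"wz":0},{"x":0,"y":0,"z":0,"wx":0,"wy":0,"wz":0}]' | grep -E 'pos|force'
python3 look.py E
```

```text
ee_pos: [0.4293, -0.0957, 0.4026]
contact_force: [0.8, -0.1, -0.1]
11.1 [ 0.4293 -0.0957  0.4026] [ 0.8 -0.1 -0.1] [-0.28  0.39  0.59  2.09 -0.31  0.75 -2.39]
top orange 93 [318.6 211.5] [ 0.59  -0.096] ang from axis -1.299 line -1.398
top green 51 [342.2 207.8] [ 0.604  -0.1575] ang from axis -1.335 line 
top blue 94 [362.1 225.1] [ 0.5591 -0.209 ] ang from axis -1.754 line 
wrist orange 2015 [141.4 156.4] [ 0.585  -0.1022] ang from axis -1.534 line -1.425
wrist green 496 [142.5  84.1] [ 0.6027 -0.1594] ang from axis -1.354 line 
wrist blue 1129 [195.8  30.6] [ 0.56   -0.2107] ang from axis -1.745 line
```

View pics/wristE.png

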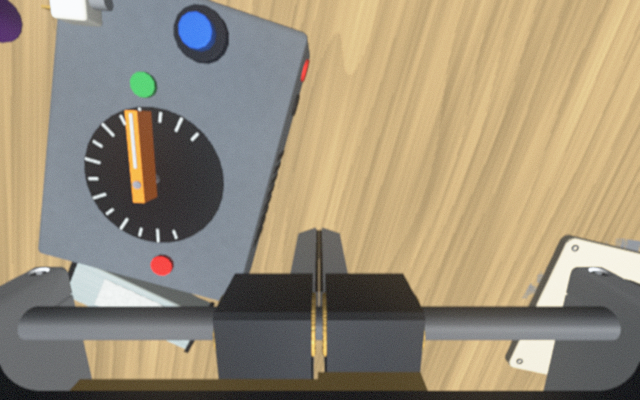

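The robot is clear. The arm (tip (135,112)) still points at green (143,85), and the button is back up: its top-view centroid and area match the start.

```bash
python3 -c "
from workcell import job_done;print(job_done())"
```

```text
the job is handed in; nothing more can be done
None
```

The pointer is at the green marker, the blue button has been pressed fully in and released, and the job is handed in at about 11 s of the 48 s allowed.

- **Pointer:** I pushed it about 65° clockwise with shut fingers, on the side away from red, so it never pointed at the red marker. The close fit puts the arm at -1.394 rad and the green direction at -1.364 rad. That is about 1.7° past centre, or 2.5 mm on a disc of 11 mm radius, and I left it there. Other estimates of the arm's angle ran from -1.34 to -1.43. The coarser top view, which includes the arm's side faces, gave -1.40. That top-view figure was the same, within noise, before and after the press.
- **Button:** I pressed until it met a hard stop. The force climbed to 21 N where the spring alone would give about 5 N, which fits a full 6 mm travel. In the top view its position and size after release match the start, so it is back up.
- **Other items:** I saw no contact with the plug, LED driver, tape or bottle, and nothing looked disturbed in the views I had. I did not re-measure their positions. The robot ended clear, with no contact force beyond sensor noise.

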